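# Turn a flat aluminium plate over against the bench stop

### The arm

A 6-joint arm with a two-finger parallel gripper is mounted at the origin on the work surface. World frame = base frame: x ahead of the robot, y to its left, z up, the work surface at z = 0. Lengths are in m, angles in rad, forces in N, time in s.
With the tool pointing down it reaches from about 0.375 to 0.925 m from the base axis. Payload 5.7 kg.
Tool frame: the origin (TCP) lies at the centre of the arm's flange, where the gripper is bolted on; the fingertips stand 182 mm ahead of it and the grasp point (between the pads) lies 163 mm ahead of it (env.nose_length is the distance from the TCP to the fingertips, in m); z points along the fingers, x is the direction in which the jaws open and shut, and the axes are right-handed (so a half turn about z gives the same grasp; the last joint's range is limited). The gripper opens to 88 mm and grips with 3 to 60 N. Pads are 20 mm wide; open, the fingers measure 115 mm over their backs; the gripper's body (75 mm by 178 mm) begins 61 mm behind the grasp point.
Start: joints at [-1.445, 0.359, 1.51, -0, 1.272, -0.115], TCP at [0.143, -0.583, 0.405] pointing down, gripper open.
Joint ranges: [-2.97, 2.97], [-1.01, 2.36], [0.21, 2.38], [-0.96, 4.11], [0.2, 2.71], [-2.98, 2.98]. Speed limits (rad/s): [2.39, 2.39, 3.14, 3.14, 3.14, 3.14].

### API

Orientations are given as a unit quaternion [w, x, y, z].
In Python, from station import monitor, vision, env, spotter gives the robot as it stands. The module is installed in compiled form; this text tells all that it offers.
- The arm moves only by the tool jog_arm, never from a script. Its argument "commands" is a list that holds one entry, the list of rows, each a list of 7 numbers: the finger opening in m, from 0 to 0.0878, then the shift along the tool's x, y, z in m, then the turn, a rotation vector about the tool's x, y, z in degrees. In form: [[[jaw, tx, ty, tz, ax, ay, az], ...]]. A call has 1 to 5 rows; each row is the pose to reach, as a shift and turn from the pose commanded when the call began, along the tool's axes at that moment; what a row does not reach only later rows make up. A row lasts 1/8 s, in which the tool goes at most 62.5 mm and 10.7 degrees, less where a joint would pass 70% of its speed; a pose out of reach is approached as far as the arm can. A call with a gripper value outside its range is refused whole. The fingers move at their own pace and stop on an object; "newtons" is the grip in N (left out, the last holds). Time passes only in rows, so rows that repeat a pose let the fingers close. It gives the time, the measured TCP pose, the force and the opening at its end, in the units of the state.
- monitor.read_state(): the state, without advancing time (a new reading comes with each control period).
- vision.grab_frame(name): name is "scene" or "top"; returns the picture (420x560x3 uint8, blue, green, red); there is no depth.
- vision.get_calibration(name): a dict with "intrinsics" (3x3 intrinsics, pixels), "world_to_cam" (4x4, takes a point from world to camera coordinates). Camera axes: x right, y down, z forward; pixel columns grow to the right and rows downward; lengths in m; the calibration is good to about 2 mm. A picture is of the moment at which its call begins. get_calibration takes no time and is no camera call.
- env.job_done(): hands the job in, once; it reports no verdict.
Trained networks look in the newest picture that a camera, given by its name, has taken for a name from the list of things; names that differ only in an ending like _2 or _b are one class to them, and where a whole thing is asked for, a point or a joint stands for the part that bears it (a point fixed in the world has none). Each returns a list of dicts, best first, with "conf" (0 to 1); they miss things now and then, are a little off and sometimes report something else, mostly with a low value. They report only what shows in the picture. A call takes as long as a camera call. They do not tell look-alikes from the thing itself.
- spotter.find_in(target, camera): "box" ([left, top, width, height] as shares, 0 to 1, of the picture: columns of its width, rows of its height, round what is visible of it).
- spotter.outline_of(target, camera): "mask" (420x560 bool, what is visible of it) and "box" ([left, top, width, height] as shares, 0 to 1, of the picture: columns of its width, rows of its height, round what is visible of it).
The state is a dict: "t": time; "joint_positions": joint angles; "dq": joint speeds; "joint_torque": joint torques, N m; "position": TCP position; "eef_rot": TCP orientation; "contact_force": force on the tool from outside, world axes, zero at the start; "torque": the same for the moment, N m; "finger_gap": finger opening in m.
Only numpy, scipy, OpenCV 4.12 (cv2) and the standard library are available. Lean on these libraries where they do the work, as an engineer would, in place of code of your own. Each camera call takes 0.05 s, during which the arm holds its last target.

### The job

Turn the flat aluminium plate over so that its ground face lies down: push it along the bench against the curved foot of the bench stop until its leading edge rides up and it stands leaning on the stop, then reach behind it and push its raised edge back over, so that it falls flat on the bench in front of the stop, upside down. Only push it with the fingers: do not lift or carry it, and leave the loose things around it where they are.

Things in the scene. Friction and masses are not known exactly. Their poses are not given: they have to be found in the camera images.
- stop: Fixed steel bench stop, its front lined with slippery white nylon. Origin on the bench at the middle of its foot's front line; x points level in the direction of the push, y along the front, z up. The front, 140 mm wide in y, curves up in four flat facets: (x 0, z 0) to (14, 8) to (22, 16) to (28, 28) to the top edge of its leaning wall at (36, 58) mm. Its back ends at x 54 mm; ears 14 mm high reach y +-105 mm.
- plate: Loose flat aluminium plate, 100 (x) by 70 (y) by 8 (z) mm, about 0.15 kg, four holes, a ground band on top. Origin at the centre of the underside; z points up out of the ground face at the start and must point down at the end. Starts flat before the stop, x roughly towards it. With its near edge pushed up to the stop's foot it leans at some 60 degrees and stays there by friction.
- plate_centre (a point): Centre of the plate, half-way through its thickness (4 mm above the bench at the start).
- plate_near (a point): Middle of the plate's near edge face (away from the stop, 50 mm from the centre), half-way through the thickness: the edge to push, with the fingertips some 3 mm clear of the bench; it is the lower edge when the plate stands.
- plate_far (a point): Middle of the plate's far edge face (towards the stop at the start), half-way through the thickness: the edge that rises. When the plate leans it stands above and beyond the stop's top edge, 75 to 95 mm up and 35 to 65 mm beyond the foot line; pushed back level there, the plate pivots on its lower edge and falls towards the robot.
- bolt: Bystander: hexagon bolt standing on its head, 22 mm across, 50 mm high. Origin under its centre. Leave it alone.
- nut: Bystander: round nut, 30 mm across, 16 mm high. Origin under its centre. Leave it alone.
- angle_offcut: Bystander: offcut of angle steel, 50 by 40 mm, 40 mm high. Origin under its centre. Leave it alone.
- bar_offcut: Bystander: offcut of square bar, 25 by 60 mm, 25 mm high. Origin under its centre. Leave it alone.
- grinding_disc: Bystander: grinding disc lying flat, 115 mm across, 6 mm thick. Origin under its centre. Leave it alone.
- pipe_offcut: Bystander: upright offcut of pipe, 48 mm across, 50 mm high. Origin under its centre. Leave it alone.
- wrench: Bystander: wrench lying flat, 200 mm long. Leave it alone.
Not all that is in view belongs to the job. Several things look just like the plate: the one meant starts farthest to the robot's right.

How it is judged:
On the way:
1. the plate has been pushed up on the stop and leans on it, tilted by more than 37 degrees, its lower edge still down at the foot of the stop (angle between plate's own z axis and vertical between 0.65 and 1.5 rad and contact force between plate and stop above 0.1 N and height (world z) of plate_near below 0.03 m and x of plate_near in the frame of stop between -0.06 and 0.03 m), for 0.1 s.
At the end, for the whole second after the job is handed in: The plate lies at rest flat on the bench, upside down (within 8 degrees), in front of the stop: its centre 20 to 180 mm before the stop's foot line and within 80 mm of the stop's middle (angle between plate's own z axis and vertical above 3 rad and height (world z) of plate_centre below 0.01 m and x of plate_centre in the frame of stop between -0.18 and -0.02 m and y of plate_centre in the frame of stop between -0.08 and 0.08 m and linear speed of plate below 0.02 m/s); the robot touches nothing.
It fails at once if the plate is lifted or carried (both its near and far edge more than 30 mm above the bench) (height (world z) of each of plate_near, plate_far above 0.03 m).
It fails at once if a bystander is moved by more than 15 mm (distance of any of bolt, nut, angle_offcut, bar_offcut, grinding_disc, pipe_offcut, wrench from where it was at the start of the episode above 0.015 m).
It also fails if it takes over 48 s, if anything falls off the work surface, if the arm or the gripper's body presses on something with over 40 N, if the wrist force passes 120 N, or if a joint passes its speed limit or range.

## Working session

There is one attempt and no reset: what is moved stays moved. The work goes in short steps, Python scripts to look and compute and a tool call to move; the robot and the scene stay as the last step left them, time stands still between calls to the robot, and variables do not carry over. Pictures are saved under pics/ and viewed, and the job is handed in when it is done.

Besides the shell and the picture viewer there is one more tool, called after "Call:" as name(argument=value, ...) on one line, values as JSON. jog_arm: Moves the arm, as the interface text tells. Its arguments: {"type":"object","properties":{"commands":{"type":"array","items":{"type":"array","items":{"type":"array","items":{"type":"number"}}}},"newtons":{"type":"number"}},"required":["commands"]}

```bash
mkdir -p pics
cat > h.py <<'E'
import numpy as np, cv2
from scipy.spatial.transform import Rotation as R
from station import monitor, vision, env, spotter
def grab(cam,name):
    im=vision.grab_frame(cam); cv2.imwrite(f'pics/{name}.png',im); return im
def cal(cam):
    c=vision.get_calibration(cam); return np.array(c['intrinsics']),np.array(c['world_to_cam'])
def unproj(cam,u,v,z):
    K,T=cal(cam); d=T[:3,:3].T@np.linalg.solve(K,[u,v,1.]); o=-T[:3,:3].T@T[:3,3]
    return o+d*(z-o[2])/d[2]
def proj(cam,p):
    K,T=cal(cam); q=K@(T[:3,:3]@np.asarray(p,float)+T[:3,3]); return q[:2]/q[2]
E
python3 - <<'E'
from h import *
s=monitor.read_state(); print(s)
grab('scene','s0'); grab('top','t0')
for c in('scene','top'):
    K,T=cal(c); print(c,K.round(1).tolist(),(-T[:3,:3].T@T[:3,3]).round(3),T[:3,:3].round(3).tolist())
for n in ['plate','stop']:
    for d in spotter.find_in(n,'top'): print(n,d['conf'],(np.array(d['box'])*[560,420,560,420]).round())
E
```

```text
{'t': 0.0, 'joint_positions': array([-1.44510121e+00,  3.59524219e-01,  1.51143300e+00, -2.01024530e-05,
        1.27248876e+00, -1.15095911e-01]), 'dq': array([-0.00016252, -0.00059029,  0.00200894,  0.00251201,  0.0014538 ,
       -0.00200242]), 'joint_torque': array([ 1.51367949e-03, -5.15372944e+01, -2.70726764e+01,  6.77709840e-02,
        3.47694021e-02, -1.46760781e-04]), 'position': array([ 0.14302867, -0.58233534,  0.40379763]), 'eef_rot': array([-6.44939932e-04,  7.86916639e-01, -6.17058623e-01, -6.65467746e-04]), 'contact_force': array([0.18970997, 0.93886236, 1.04431724]), 'torque': array([ 0.01875154, -0.00583237,  0.00353686]), 'finger_gap': 0.08798394178561718}
scene [[449.2, 0.0, 282.0], [0.0, 449.2, 212.7], [0.0, 0.0, 1.0]] [1.333 0.312 0.711] [[-0.32, 0.947, -0.017], [0.587, 0.184, -0.788], [-0.744, -0.262, -0.615]]
top [[445.9, 0.0, 273.3], [0.0, 445.9, 211.1], [0.0, 0.0, 1.0]] [0.446 0.018 1.192] [[-0.018, -1.0, -0.012], [-0.997, 0.019, -0.07], [0.07, 0.011, -0.997]]
plate 0.93 [291. 199.  29.  39.]
plate 0.91 [241. 231.  35.  35.]
plate 0.9 [166. 197.  40.  40.]
plate 0.8 [206. 285.  38.  30.]
stop 0.71 [254. 160.  79.  28.]
stop 0.68 [ 77. 156.  56.  58.]
```

View pics/t0.png

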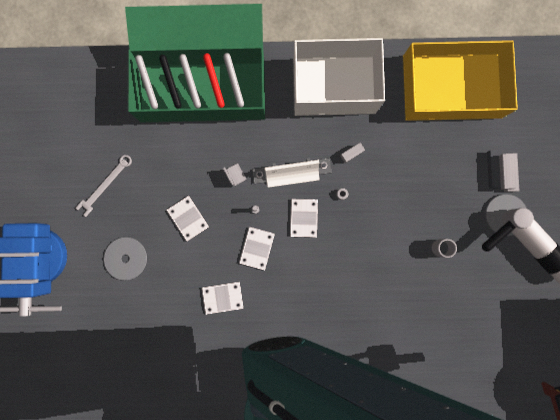

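View pics/s0.png

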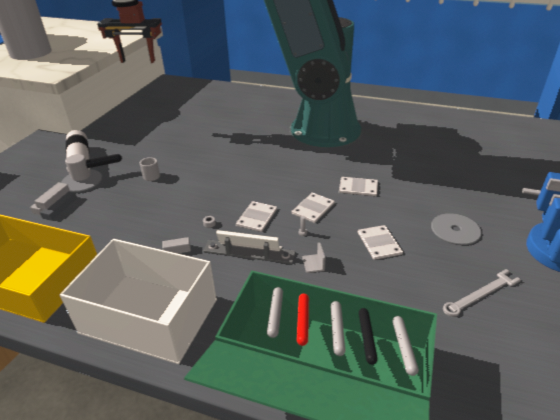

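The top view shows four plates. The farthest to the right is at about (304,218), directly before the stop at (291,173). The bolt is at (255,210), the nut at (342,194) and the angle offcut at (234,175). The bar offcut is at (352,152). I'll measure the pose next.

Run:
```python
from h import *
ims={c:grab(c,c+'1') for c in('scene','top')}
for c,box in(('top',(215,130,370,280)),('scene',(150,170,350,290))):
    x0,y0,x1,y1=box; cv2.imwrite(f'pics/{c}z1.png',cv2.resize(ims[c][y0:y1,x0:x1],None,fx=4 if c=='scene' else 4,fy=4,interpolation=cv2.INTER_CUBIC))
for c in('top','scene'):
  for n,z in(('plate',.008),('stop',.02),('bolt',.0),('nut',.008),('bar_offcut',.012),('angle_offcut',.02)):
    for d in spotter.outline_of(n,c)[:5]:
        m=d['mask'].astype(np.uint8); 
        cs=max(cv2.findContours(m,0,1)[0],key=cv2.contourArea)
        r=cv2.minAreaRect(cs); P=np.array([unproj(c,u,v,z)[:2] for u,v in cv2.boxPoints(r)])
        print(c,n,round(d['conf'],2),np.round(r[0],1),'ctr',P.mean(0).round(4),'corners',P.round(3).tolist())
```

```text
top plate 0.88 [222.5 297.8] ctr [0.3033 0.1685] corners [[0.332, 0.223], [0.345, 0.124], [0.275, 0.114], [0.261, 0.213]]
top plate 0.82 [304.1 218.1] ctr [ 0.5091 -0.0509] corners [[0.462, -0.011], [0.561, -0.018], [0.556, -0.091], [0.457, -0.084]]
top plate 0.69 [256.5 248.5] ctr [0.4309 0.0769] corners [[0.392, 0.125], [0.489, 0.097], [0.469, 0.029], [0.373, 0.057]]
top plate 0.6 [187.5 218.3] ctr [0.5145 0.2598] corners [[0.541, 0.316], [0.576, 0.256], [0.488, 0.204], [0.453, 0.264]]
top stop 0.66 [291.9 172.7] ctr [ 0.6295 -0.0206] corners [[0.652, 0.086], [0.671, -0.121], [0.607, -0.126], [0.588, 0.08]]
top bolt 0.66 [303.9 219. ] ctr [ 0.5072 -0.0507] corners [[0.559, -0.014], [0.559, -0.087], [0.456, -0.087], [0.455, -0.015]]
top bolt 0.61 [352.6 152.6] ctr [ 0.6838 -0.1861] corners [[0.679, -0.151], [0.713, -0.208], [0.688, -0.222], [0.655, -0.164]]
top bolt 0.45 [255.5 209.5] ctr [0.535  0.0784] corners [[0.542, 0.085], [0.542, 0.072], [0.528, 0.072], [0.528, 0.085]]
top nut 0.65 [342. 194.] ctr [ 0.5714 -0.1532] corners [[0.585, -0.14], [0.585, -0.167], [0.558, -0.166], [0
[... 983 characters left out ...]
, 0.072], [0.538, 0.092], [0.544, 0.074]]
scene nut 0.59 [208.5 221.5] ctr [ 0.5708 -0.1513] corners [[0.558, -0.17], [0.551, -0.148], [0.584, -0.133], [0.59, -0.154]]
scene bar_offcut 0.53 [175.5 245. ] ctr [ 0.6771 -0.184 ] corners [[0.665, -0.227], [0.646, -0.165], [0.689, -0.142], [0.708, -0.202]]
scene angle_offcut 0.74 [313.2 258.8] ctr [0.6316 0.1356] corners [[0.613, 0.097], [0.577, 0.135], [0.651, 0.174], [0.684, 0.137]]
scene angle_offcut 0.63 [255.6 216.3] ctr [ 0.5272 -0.0409] corners [[0.573, -0.08], [0.439, -0.073], [0.487, 0.001], [0.61, -0.011]]
scene angle_offcut 0.48 [249.3 245.6] ctr [ 0.6343 -0.0171] corners [[0.689, -0.107], [0.606, -0.14], [0.581, 0.08], [0.662, 0.098]]
```

View pics/topz1.png

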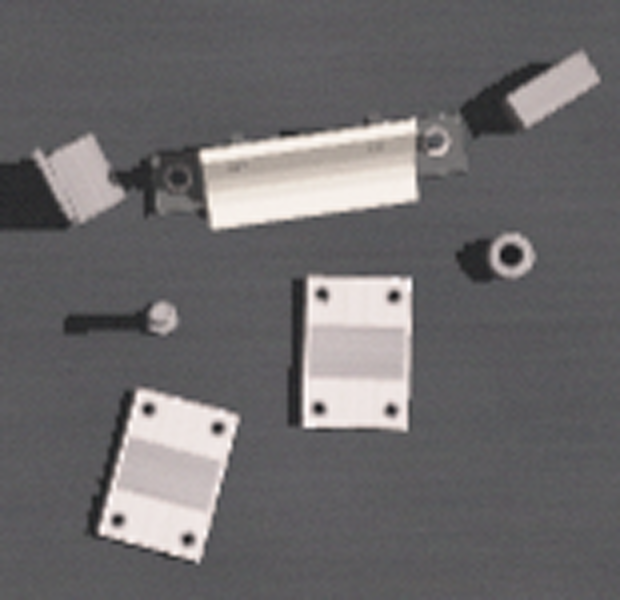

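View pics/scenez1.png

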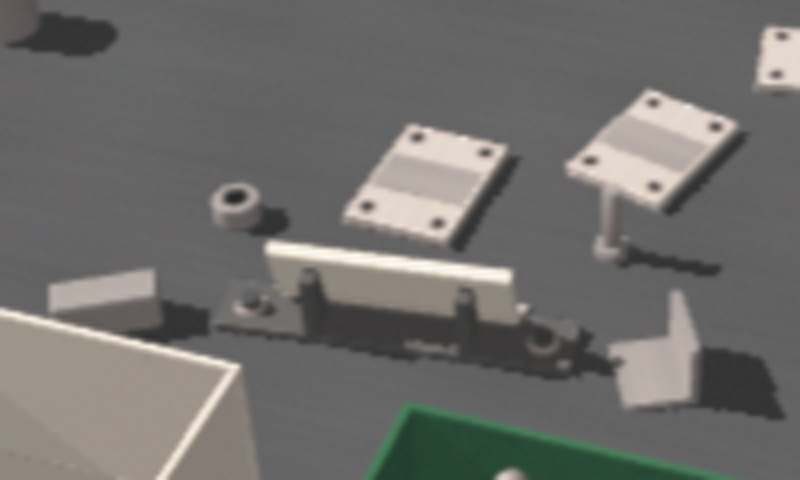

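Run:
```python
from h import *
f=lambda a,z,o=(215,130):unproj('top',a[0]/4+o[0]-.4,a[1]/4+o[1]-.4,z)[:2]
A=f((213,229),0);B=f((416,197),0);C=f((199,151),.058);D=f((415,118),.058)
print('foot',A,B,np.linalg.norm(A-B),'top',C,D,np.linalg.norm(C-D))
for p,q in((A,B),(C,D)):
    d=p-q; print('yaw',np.degrees(np.arctan2(-d[0],d[1])),'mid',(p+q)/2)
Pc=[f(a,.008) for a in((307,276),(411,278),(408,431),(302,428))]
print('plate',np.round(Pc,4),np.mean(Pc,0)); 
for i,j in((3,0),(2,1),(1,0),(2,3)): d=Pc[j]-Pc[i]; print(np.degrees(np.arctan2(d[1],d[0])),np.linalg.norm(d))
# scene: top edge of stop front (268,243?)-(512,270)
g=lambda a,z:unproj('scene',a[0]/4+150-.4,a[1]/4+170-.4,z)[:2]
print('scene top back edge',g((268,243),.058),g((512,270),.058))
print('plate sc',np.round([g(a,.008) for a in((345,216),(447,242),(508,147),(411,125))],4))
```

```text
foot [0.59544857 0.04424515] [ 0.61439992 -0.09268093] 0.13823135129941214 top [0.63875    0.05108175] [ 0.65730894 -0.08794726] 0.14026225227813183
yaw 7.879997606284658 mid [ 0.60492425 -0.02421789]
yaw 7.603445239706759 mid [ 0.64802947 -0.01843275]
plate [[ 0.5617 -0.018 ]
 [ 0.559  -0.0872]
 [ 0.4573 -0.0827]
 [ 0.4606 -0.0126]] [ 0.50966015 -0.05013439]
-3.0862548317656735 0.10121964617613617
-2.560788784379922 0.10176649576977108
87.776378503587 0.06924874408175008
87.32196602698225 0.07017597575261376
scene top back edge [ 0.64851159 -0.08666486] [0.62889477 0.05240237]
plate sc [[ 0.5581 -0.0827]
 [ 0.5625 -0.0135]
 [ 0.4612 -0.0096]
 [ 0.4576 -0.0786]]
```

```bash
cat >> h.py <<'E'
YAW=np.radians(7.7); F=np.array([0.607,-0.0225])
def s2w(x,y,z):
    c,s=np.cos(YAW),np.sin(YAW); return np.array([F[0]+c*x-s*y,F[1]+s*x+c*y,z])
def w2s(p):
    c,s=np.cos(YAW),np.sin(YAW); d=np.asarray(p)[:2]-F; return np.array([c*d[0]+s*d[1],-s*d[0]+c*d[1]])
def plan(x,y,ztip):
    "tip target in stop frame, tool down, jaw along stop y"
    st=monitor.read_state(); q=st['eef_rot']; Rt=R.from_quat([*q[1:],q[0]])
    tgt=s2w(x,y,ztip+0.182); X=np.array([np.sin(YAW),-np.cos(YAW),0]); Z=np.array([0,0,-1.]); 
    Rg=R.from_matrix(np.stack([X,np.cross(Z,X),Z],1))
    d=Rt.inv().apply(tgt-st['position']); r=(Rt.inv()*Rg).as_rotvec(degrees=True)
    tip=np.array(st['position'])+Rt.apply([0,0,.182])
    print('t',round(st['t'],2),'tip stop',w2s(tip).round(4),'z',tip[2].round(4),'F',np.round(st['contact_force'],1),'gap',round(st['finger_gap'],3))
    print('tgtTCP',tgt.round(3),'shift',d.round(4),'rot',r.round(2))
E
python3 - <<'E'
from h import *
print(w2s([.5095,-.048]))
plan(-0.195,-0.010,0.10)
E
```

```text
[-0.10003751 -0.01220642]
t 0.9 tip stop [-0.5348 -0.493 ] z 0.2226 F [-0.5 -0.6  0.9] gap 0.088
tgtTCP [ 0.415 -0.059  0.282] shift [-0.4442 -0.3892  0.1227] rot [0.  0.  6.1]
```

Call:
jog_arm(commands=[[[0.03,-0.06,-0.05,0,0,0,0],[0.03,-0.11,-0.09,0,0,0,2],[0.03,-0.16,-0.13,0,0,0,4],[0.03,-0.21,-0.18,0,0,0,6],[0.03,-0.25,-0.22,0.02,0,0,6]]], newtons=20)

```text
t: 1.52
position: [0.2864, -0.3055, 0.391]
eef_rot: [0.0, 0.753, -0.658, 0.002]
contact_force: [1.6, -0.7, -0.4]
finger_gap: 0.0412
```

```bash
python3 -c "
from h import *
plan(-0.195,-0.010,0.10)"
```

```text
t 1.52 tip stop [-0.3553 -0.238 ] z 0.209 F [ 1.6 -0.7 -0.4] gap 0.041
tgtTCP [ 0.415 -0.059  0.282] shift [-0.2277 -0.1606  0.1086] rot [-0.1  -0.17  0.03]
```

Call:
jog_arm(commands=[[[0.03,-0.05,-0.035,0.02,0,0,0],[0.03,-0.1,-0.07,0.04,0,0,0],[0.03,-0.15,-0.105,0.06,0,0,0],[0.03,-0.2,-0.14,0.08,0,0,0],[0.03,-0.2,-0.14,0.08,0,0,0]]])

```text
t: 2.15
position: [0.3976, -0.0865, 0.3092]
eef_rot: [0.0, 0.755, -0.655, -0.001]
contact_force: [-0.4, -0.1, 0.5]
finger_gap: 0.03
```

```bash
python3 -c "
from h import *
plan(-0.195,-0.010,0.03)
grab('top','t2');grab('scene','s2')"
```

```text
t 2.15 tip stop [-0.2164 -0.0351] z 0.1272 F [-0.4 -0.1  0.5] gap 0.03
tgtTCP [ 0.415 -0.059  0.212] shift [-0.0251 -0.0214  0.0972] rot [0.09 0.09 0.43]
```

Call:
jog_arm(commands=[[[0.03,-0.025,-0.021,0.05,0,0,0.4],[0.03,-0.025,-0.021,0.097,0,0,0.4],[0.03,-0.025,-0.021,0.115,0,0,0.4],[0.03,-0.025,-0.021,0.115,0,0,0.4]]])

```text
t: 2.75
position: [0.4141, -0.0636, 0.1945]
eef_rot: [0.001, 0.75, -0.661, -0.001]
contact_force: [-0.4, -0.0, -0.7]
finger_gap: 0.0301
```

```bash
python3 -c "
from h import *
plan(-0.195,-0.010,0.003)
im=grab('top','t3');b=grab('scene','s3')
cv2.imwrite('pics/s3z.png',cv2.resize(b[130:280,150:350],None,fx=4,fy=4))"
```

```text
t 2.75 tip stop [-0.197  -0.0147] z 0.0125 F [-0.4 -0.  -0.7] gap 0.03
tgtTCP [ 0.415 -0.059  0.185] shift [-0.0048 -0.0017  0.0095] rot [ 0.12  0.05 -0.44]
```

View pics/s3z.png

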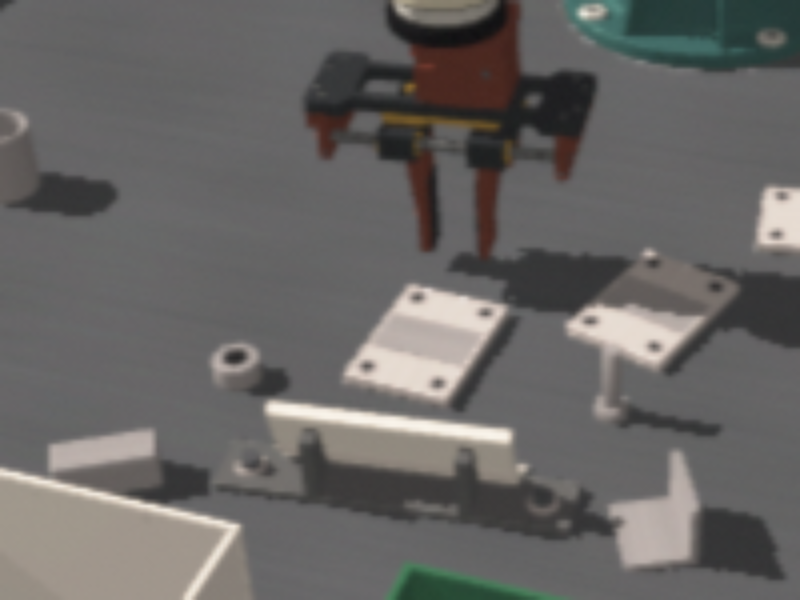

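View pics/t3.png

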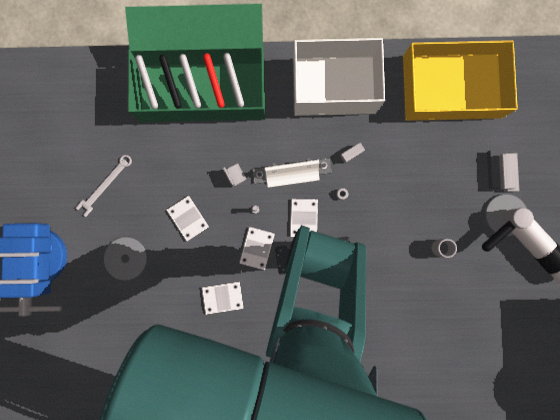

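Call:
jog_arm(commands=[[[0.03,-0.003,0,0.009,0,0,-0.4],[0.03,-0.003,-0.015,0.0095,0,0,-0.4],[0.03,-0.003,-0.03,0.0095,0,0,-0.4],[0.03,-0.003,-0.04,0.0095,0,0,-0.4],[0.03,-0.003,-0.05,0.0095,0,0,-0.4]]])

```text
t: 3.48
position: [0.4644, -0.0524, 0.1856]
eef_rot: [0.0, 0.754, -0.657, -0.0]
contact_force: [-1.2, -0.3, 0.4]
finger_gap: 0.0297
```

```bash
python3 -c "
from h import *
plan(-0.13,-0.010,0.003)
b=grab('scene','s4')
cv2.imwrite('pics/s4z.png',cv2.resize(b[130:280,150:350],None,fx=4,fy=4))"
```

```text
t 3.48 tip stop [-0.1453 -0.0105] z 0.0036 F [-1.2 -0.3  0.4] gap 0.03
tgtTCP [ 0.48  -0.05   0.185] shift [-0.0005 -0.0153  0.0006] rot [0.02 0.01 0.13]
```

View pics/s4z.png

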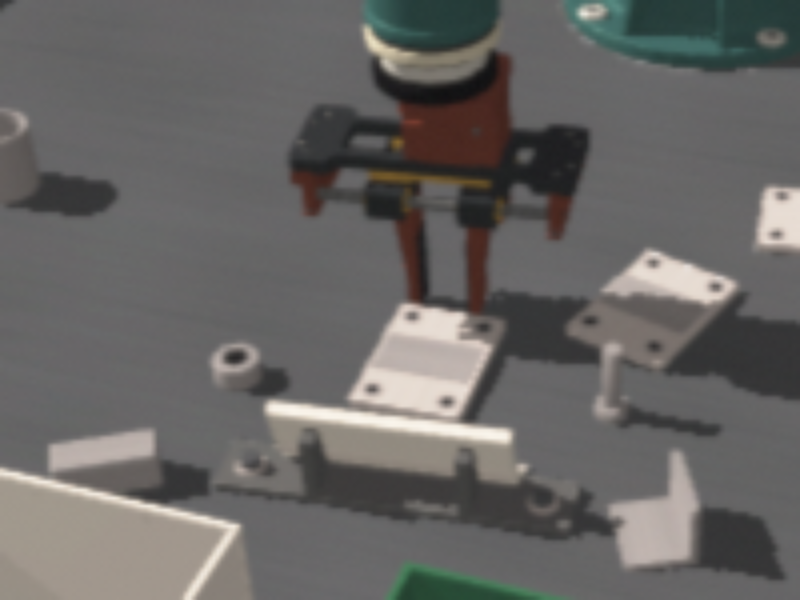

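Call:
jog_arm(commands=[[[0.03,-0.002,-0.01,0.0005,0,0,0],[0.03,-0.003,-0.02,0.0005,0,0,0],[0.03,-0.003,-0.03,0.0005,0,0,0],[0.03,-0.003,-0.04,0.0005,0,0,0],[0.03,-0.003,-0.05,0.0005,0,0,0]]])

```text
t: 4.15
position: [0.5132, -0.0427, 0.185]
eef_rot: [0.0, 0.754, -0.657, -0.0]
contact_force: [-1.5, -1.0, 0.2]
finger_gap: 0.0299
```

```bash
python3 -c "
from h import *
plan(-0.05,-0.007,0.003)
b=grab('scene','s5')
cv2.imwrite('pics/s5z.png',cv2.resize(b[130:280,150:350],None,fx=4,fy=4))"
```

```text
t 4.15 tip stop [-0.0959 -0.0074] z 0.003 F [-1.5 -1.   0.2] gap 0.03
tgtTCP [ 0.558 -0.036  0.185] shift [-0.0004 -0.0457 -0.0001] rot [0.06 0.02 0.1 ]
```

View pics/s5z.png

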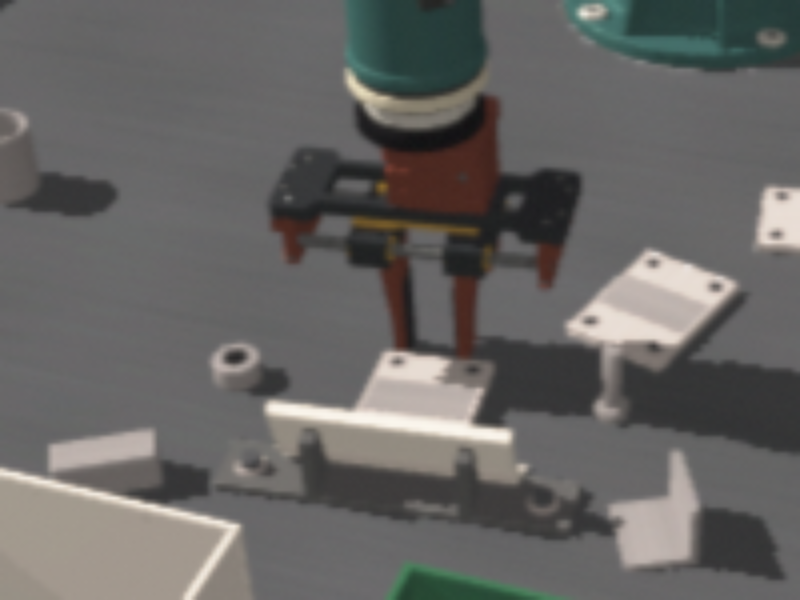

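The plate is square to the fingers and is starting up the first facet. I'll push on more slowly.

Call:
jog_arm(commands=[[[0.03,0,-0.008,0,0,0,0],[0.03,0,-0.016,0,0,0,0],[0.03,0,-0.024,0,0,0,0],[0.03,0,-0.032,0,0,0,0],[0.03,0,-0.04,0,0,0,0]]])

```text
t: 4.82
position: [0.529, -0.0384, 0.1822]
eef_rot: [0.021, 0.755, -0.655, -0.024]
contact_force: [-76.5, -34.4, 68.6]
finger_gap: 0.0303
```

```bash
python3 -c "
from h import *
plan(-0.02,-0.007,0.003)
b=grab('scene','s6')
cv2.imwrite('pics/s6z.png',cv2.resize(b[130:280,150:350],None,fx=4,fy=4))"
```

```text
t 4.83 tip stop [-0.0908 -0.0038] z 0.0006 F [-76.5 -34.4  68.6] gap 0.03
tgtTCP [ 0.588 -0.032  0.185] shift [ 0.0022 -0.0591 -0.0065] rot [3.6  0.46 0.48]
```

View pics/s6z.png

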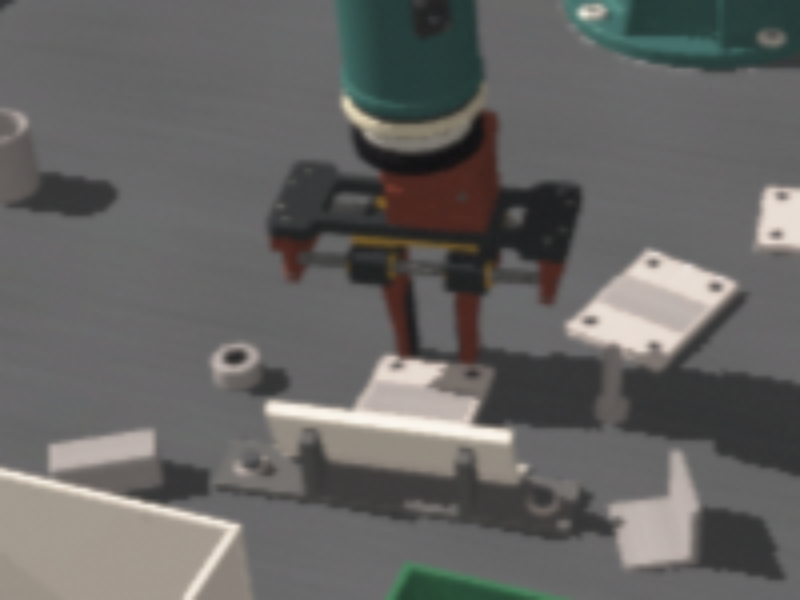

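The push has jammed: about 107 N resultant at the wrist and the tip barely moved. I'm backing off straight away before looking into it.

Call:
jog_arm(commands=[[[0.03,0,0.04,-0.002,0,0,0],[0.03,0,0.045,-0.003,0,0,0]]])

```text
t: 5.12
position: [0.5057, -0.0436, 0.1881]
eef_rot: [0.0, 0.753, -0.658, -0.001]
contact_force: [0.1, -0.2, 0.3]
finger_gap: 0.0298
```

```bash
python3 -c "
from h import *
plan(-0.1,-0.007,0.003)
b=grab('scene','s7');a=grab('top','t7')
cv2.imwrite('pics/s7z.png',cv2.resize(b[180:270,220:320],None,fx=7,fy=7,interpolation=2))
cv2.imwrite('pics/t7z.png',cv2.resize(a[140:240,230:350],None,fx=6,fy=6,interpolation=2))
for c in ('scene','top'):
  for d in spotter.outline_of('plate',c)[:5]:
    ys,xs=np.nonzero(d['mask']); print(c,round(d['conf'],2),xs.min(),xs.max(),ys.min(),ys.max(),xs.mean(),ys.mean())
"
```

```text
t 5.12 tip stop [-0.1036 -0.0072] z 0.0061 F [ 0.1 -0.2  0.3] gap 0.03
tgtTCP [ 0.509 -0.043  0.185] shift [-0.0004 -0.0033  0.0031] rot [0.11 0.05 0.02]
scene 0.8 339 376 177 195 357.76206896551724 185.83275862068965
scene 0.74 239 272 219 235 255.954128440367 226.78669724770643
scene 0.72 358 401 226 258 379.1378579003181 241.9522799575822
scene 0.67 291 333 193 222 312.54149659863947 207.14013605442176
top 0.97 240 271 228 269 256.0540827147402 248.50265111346766
top 0.92 203 242 283 308 224.71798561151078 294.22158273381297
top 0.91 168 207 197 240 187.77207392197124 218.39630390143736
top 0.64 280 307 172 182 295.21243523316065 177.25906735751295
```

View pics/s7z.png

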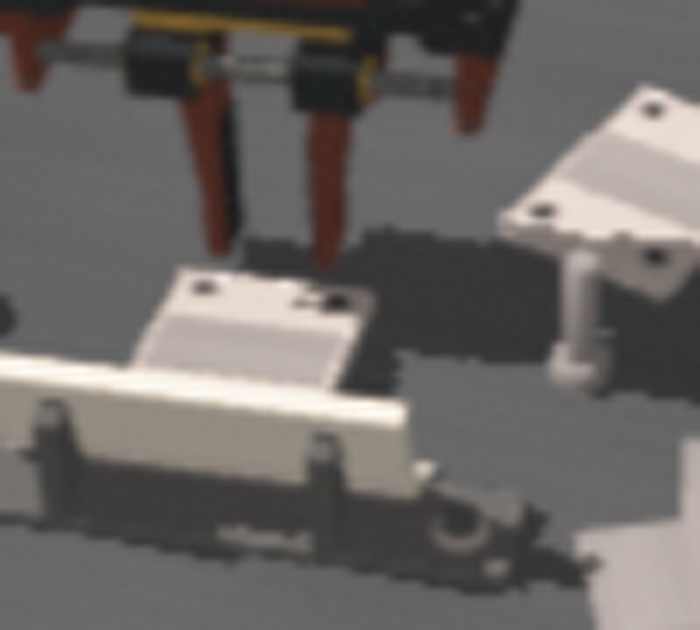

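View pics/t7z.png

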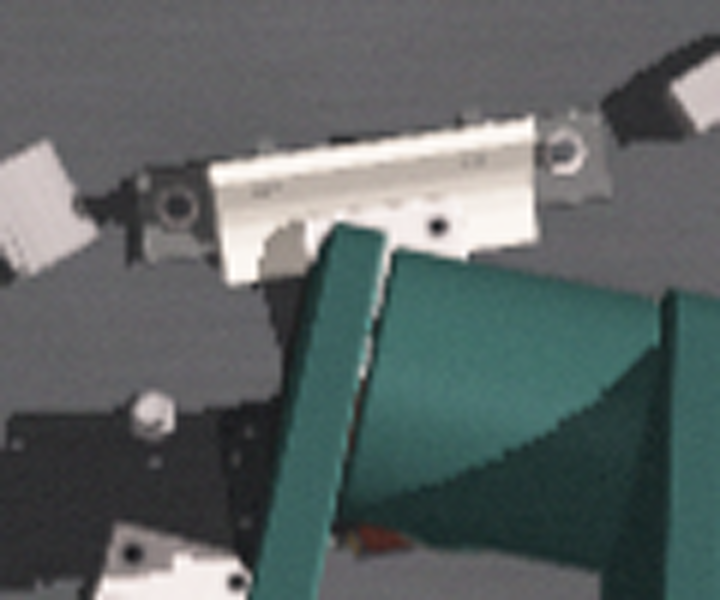

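Run:
```python
from h import *
def S(cam,u,v,z): p=unproj(cam,u,v,z); return w2s(p).round(4)
# near top edge scene
for z in(.008,.011): print('near',z,S('scene',220+180/7-.4,180+268/7-.4,z),S('scene',220+375/7-.4,180+292/7-.4,z))
for z in(.01,.02,.03): print('far top',z,S('top',230+320/6-.4,140+212/6-.4,z),S('top',230+460/6-.4,140+198/6-.4,z))
print('hole far right',[S('top',230+437/6-.4,140+226/6-.4,z) for z in(.01,.02,.03)])
print('holes near',[S('scene',220+a/7-.4,180+b/7-.4,.008) for a,b in((203,287),(337,302))])
print('foot',S('top',230+230/6-.4,140+285/6-.4,0),S('top',230+536/6-.4,140+243/6-.4,0))
```

```text
near 0.008 [-0.0825 -0.0357] [-0.0809  0.0362]
near 0.011 [-0.0788 -0.0345] [-0.0773  0.037 ]
far top 0.01 [0.0217 0.023 ] [ 0.0183 -0.0396]
far top 0.02 [0.0202 0.0233] [ 0.0169 -0.0387]
far top 0.03 [0.0187 0.0236] [ 0.0154 -0.0379]
hole far right [array([ 0.0075, -0.0275]), array([ 0.0061, -0.0268]), array([ 0.0048, -0.026 ])]
holes near [array([-0.0733, -0.0248]), array([-0.0732,  0.0241])]
foot [-0.0032  0.0676] [-0.0056 -0.0709]
```

The plate has climbed to about the third facet: near edge at x' ≈ -0.081, tilt about 9°. The foot measures about 4 mm nearer than I first took it. While blocked, the wrist tilted and the tips reached the bench. I'll retry in small steps with the tips at 4 mm, reading the force each time.

```bash
sed -i 's/F=np.array(\[0.607,-0.0225\])/F=np.array([0.603,-0.023])/' h.py; python3 -c "
from h import *
plan(-0.09,-0.005,0.004)"
```

```text
t 5.33 tip stop [-0.0941 -0.0083] z 0.0066 F [-0.5  0.1 -0.1] gap 0.03
tgtTCP [ 0.514 -0.04   0.186] shift [-0.0031 -0.0048  0.0026] rot [-0.2  -0.06  0.1 ]
```

Call:
jog_arm(commands=[[[0.03,0.0,-0.008,0.002,0,0,0],[0.03,0,-0.013,0.002,0,0,0],[0.03,0,-0.016,0.002,0,0,0]]])

```text
t: 5.7
position: [0.5195, -0.0412, 0.1849]
eef_rot: [0.005, 0.754, -0.657, -0.006]
contact_force: [-19.6, -7.4, 14.1]
finger_gap: 0.0297
```

```bash
python3 -c "
from h import *
plan(-0.09,-0.005,0.004)"
```

```text
t 5.7 tip stop [-0.0878 -0.0064] z 0.0029 F [-19.6  -7.4  14.1] gap 0.03
tgtTCP [ 0.514 -0.04   0.186] shift [-0.0019  0.0049 -0.001 ] rot [0.82 0.13 0.22]
```

```bash
python3 -c "
from h import *
b=grab('scene','s8');a=grab('top','t8')
cv2.imwrite('pics/s8z.png',cv2.resize(b[190:260,220:310],None,fx=8,fy=8,interpolation=2))
cv2.imwrite('pics/t8z.png',cv2.resize(a[150:210,260:330],None,fx=8,fy=8,interpolation=2))
plan(-0.09,-0.005,0.004)
"
```

```text
t 5.8 tip stop [-0.0878 -0.0063] z 0.0029 F [-16.4  -7.6  11. ] gap 0.03
tgtTCP [ 0.514 -0.04   0.186] shift [-0.0018  0.0048 -0.0011] rot [0.82 0.14 0.2 ]
```

View pics/s8z.png

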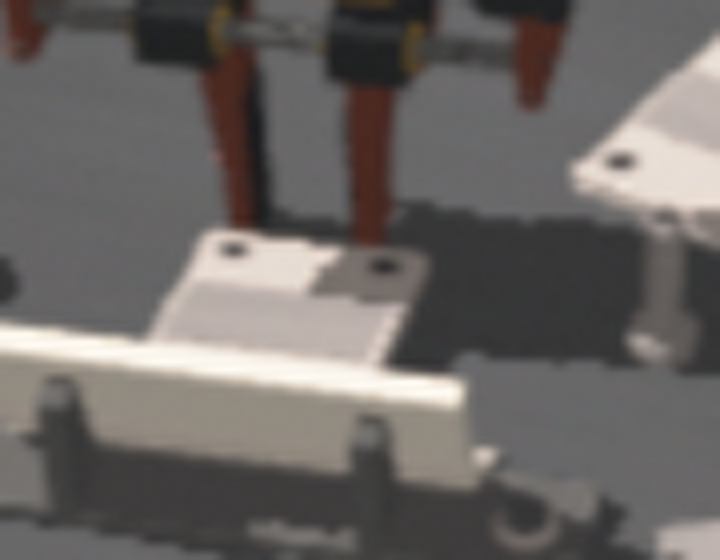

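View pics/t8z.png

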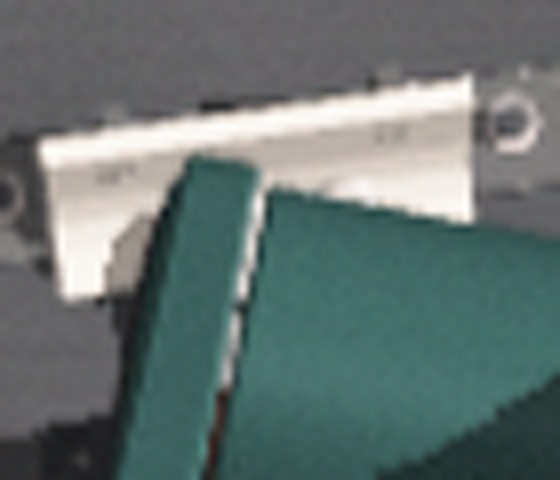

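It is jammed at the 45°/63° facet joint, with an 18 N steady load and no motion. In the statics the stop force comes out nearly level, so friction locks it, and the fingertips lean the wrong way under load. I'll back off, tilt the tool 10° so the tips lead, and push with some sideways sliding to use up the friction at the stop.

```bash
cat >> h.py <<'E'
def plan2(x,y,ztip,tilt=0.):
    "tip-centre target in stop frame; tilt>0: tips lead (towards stop)"
    st=monitor.read_state(); q=st['eef_rot']; Rt=R.from_quat([*q[1:],q[0]])
    X=np.array([np.sin(YAW),-np.cos(YAW),0]); Z=np.array([0,0,-1.])
    Rg=R.from_matrix(np.stack([X,np.cross(Z,X),Z],1))*R.from_rotvec([tilt,0,0],degrees=True)
    tgt=s2w(x,y,ztip)-Rg.apply([0,0,.182])
    d=Rt.inv().apply(tgt-st['position']); r=(Rt.inv()*Rg).as_rotvec(degrees=True)
    tip=np.array(st['position'])+Rt.apply([0,0,.182])
    low=min((np.array(st['position'])+Rt.apply([0,s*.01,.182]))[2] for s in(-1,1))
    print('t',round(st['t'],2),'tip stop',w2s(tip).round(4),'z',tip[2].round(4),'low',low.round(4),'F',np.round(st['contact_force'],1),'tilt',round(np.degrees(np.arcsin(np.clip(np.dot(Rt.apply([0,0,1]),[np.cos(YAW),np.sin(YAW),0]),-1,1))),1))
    print('shift',d.round(4),'rot',r.round(2))
E
python3 - <<'E'
from h import *
b=R.from_quat
plan2(-0.105,-0.005,0.006,10)
E
```

```text
t 5.8 tip stop [-0.0878 -0.0063] z 0.0029 low 0.0027 F [-16.4  -7.6  11. ] tilt -0.8
shift [-0.002   0.0514  0.0004] rot [10.82  0.16  0.19]
```

Call:
jog_arm(commands=[[[0.03,0,0.02,-0.004,0,0,0],[0.03,0,0.03,-0.006,0,0,0],[0.03,0,0.055,-0.006,8,0,0],[0.03,0,0.06,-0.006,10,0,0],[0.03,0,0.06,-0.006,10,0,0]]])

```text
t: 6.42
position: [0.4646, -0.0496, 0.1922]
eef_rot: [-0.066, 0.75, -0.655, 0.057]
contact_force: [0.5, 0.8, -0.6]
finger_gap: 0.0301
```

```bash
python3 -c "
from h import *
plan2(-0.09,-0.005,0.005,10)"
```

```text
t 6.42 tip stop [-0.1091 -0.0078] z 0.0129 low 0.0112 F [ 0.5  0.8 -0.6] tilt 10.0
shift [-0.0028 -0.0175  0.0111] rot [-0.02  0.01  0.05]
```

Call:
jog_arm(commands=[[[0.03,0.01,0.0,0.008,0,0,0],[0.03,0.01,-0.012,0.0105,0,0,0],[0.03,0.01,-0.02,0.0115,0,0,0],[0.03,0.0,-0.025,0.0125,0,0,0],[0.03,-0.01,-0.029,0.013,0,0,0]]])

```text
t: 7.05
position: [0.4933, -0.0345, 0.1841]
eef_rot: [-0.065, 0.751, -0.655, 0.057]
contact_force: [-2.4, -1.5, -0.5]
finger_gap: 0.0298
```

```bash
python3 -c "
from h import *
plan2(-0.07,-0.005,0.005,10)
b=grab('scene','s9')
cv2.imwrite('pics/s9z.png',cv2.resize(b[150:260,200:320],None,fx=6,fy=6,interpolation=2))"
```

```text
t 7.05 tip stop [-0.0788  0.0034] z 0.0049 low 0.0031 F [-2.4 -1.5 -0.5] tilt 9.9
shift [ 0.0083 -0.0085  0.0014] rot [0.06 0.05 0.11]
```

View pics/s9z.png

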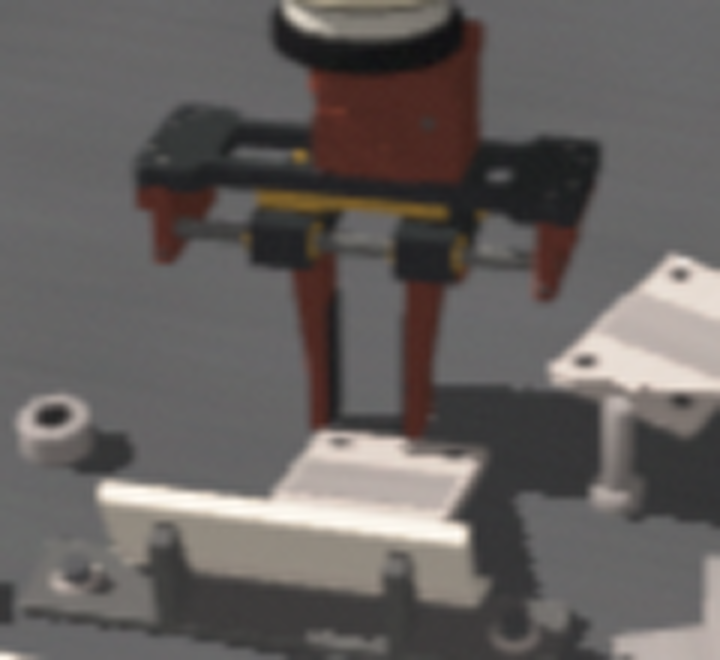

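That freed it: the tip is 9 mm further on at only about 2.5 N. The plate now sits about 12 mm to +y of the fingers, so I'll recentre and push on, sweeping towards -y.

Call:
jog_arm(commands=[[[0.03,-0.004,0.008,-0.001,0,0,0],[0.03,-0.014,0.008,-0.001,0,0,0],[0.03,-0.016,-0.002,0.0005,0,0,0],[0.03,-0.009,-0.009,0.0015,0,0,0],[0.03,-0.001,-0.015,0.0025,0,0,0]]])

```text
t: 7.72
position: [0.5092, -0.0327, 0.1845]
eef_rot: [-0.066, 0.751, -0.655, 0.057]
contact_force: [-0.8, -0.3, -1.4]
finger_gap: 0.0301
```

```bash
python3 -c "
from h import *
plan2(-0.055,-0.005,0.005,10)
b=grab('scene','s10')
cv2.imwrite('pics/s10z.png',cv2.resize(b[150:260,200:320],None,fx=6,fy=6,interpolation=2))"
```

```text
t 7.72 tip stop [-0.0625  0.003 ] z 0.0052 low 0.0035 F [-0.8 -0.3 -1.4] tilt 10.0
shift [ 0.008  -0.0075  0.0016] rot [-0.03  0.01  0.12]
```

View pics/s10z.png

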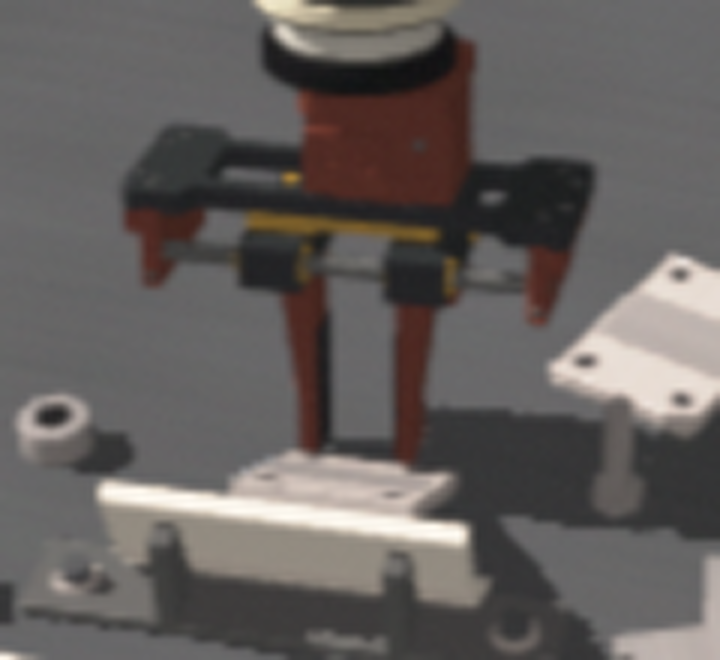

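Call:
jog_arm(commands=[[[0.03,0.003,-0.006,0.001,0,0,0],[0.03,0.003,-0.012,0.002,0,0,0],[0.03,0,-0.018,0.003,0,0,0],[0.03,-0.003,-0.023,0.004,0,0,0]]])

```text
t: 8.28
position: [0.5317, -0.026, 0.1846]
eef_rot: [-0.066, 0.751, -0.655, 0.057]
contact_force: [-1.4, -0.3, 1.0]
finger_gap: 0.03
```

```bash
python3 -c "
from h import *
plan2(-0.02,-0.0,0.005,10)
b=grab('scene','s11')
cv2.imwrite('pics/s11z.png',cv2.resize(b[150:260,200:320],None,fx=6,fy=6,interpolation=2))"
```

```text
t 8.28 tip stop [-0.0394  0.0067] z 0.0054 low 0.0037 F [-1.4 -0.3  1. ] tilt 10.0
shift [ 0.0067 -0.0191  0.0038] rot [-0.03  0.01  0.1 ]
```

View pics/s11z.png

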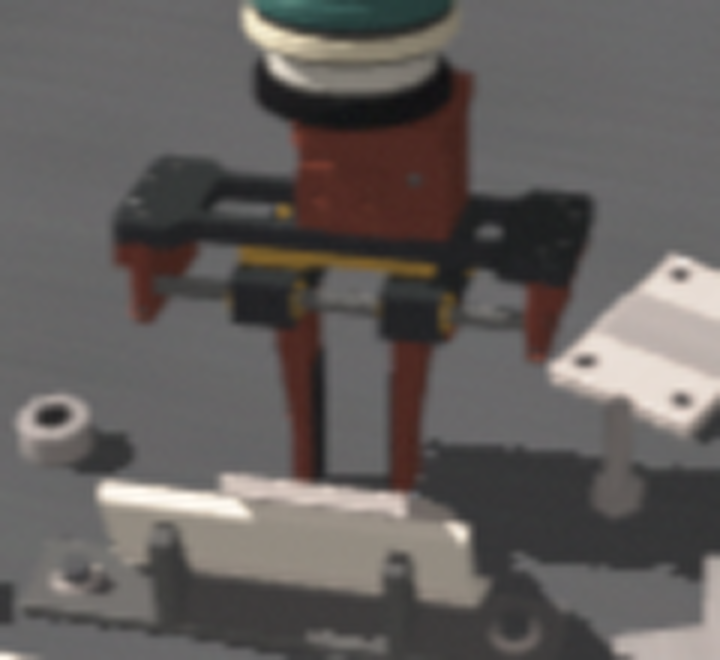

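Call:
jog_arm(commands=[[[0.03,0.0,-0.006,0.002,0,0,0],[0.03,0.002,-0.012,0.0032,0,0,0],[0.03,0.003,-0.017,0.0042,0,0,0],[0.03,0.003,-0.021,0.005,0,0,0]]])

```text
t: 8.82
position: [0.5527, -0.026, 0.1833]
eef_rot: [-0.066, 0.751, -0.655, 0.057]
contact_force: [-4.2, 0.6, 3.0]
finger_gap: 0.0297
```

```bash
python3 -c "
from h import *
plan2(-0.015,-0.0,0.004,10)
b=grab('scene','s12');a=grab('top','t12')
cv2.imwrite('pics/s12z.png',cv2.resize(b[150:260,200:320],None,fx=6,fy=6,interpolation=2))
cv2.imwrite('pics/t12z.png',cv2.resize(a[130:230,240:360],None,fx=6,fy=6,interpolation=2))"
```

```text
t 8.82 tip stop [-0.0188  0.0039] z 0.004 low 0.0023 F [-4.2  0.6  3. ] tilt 10.0
shift [ 0.0038 -0.0036  0.0007] rot [0.05 0.04 0.11]
```

View pics/s12z.png

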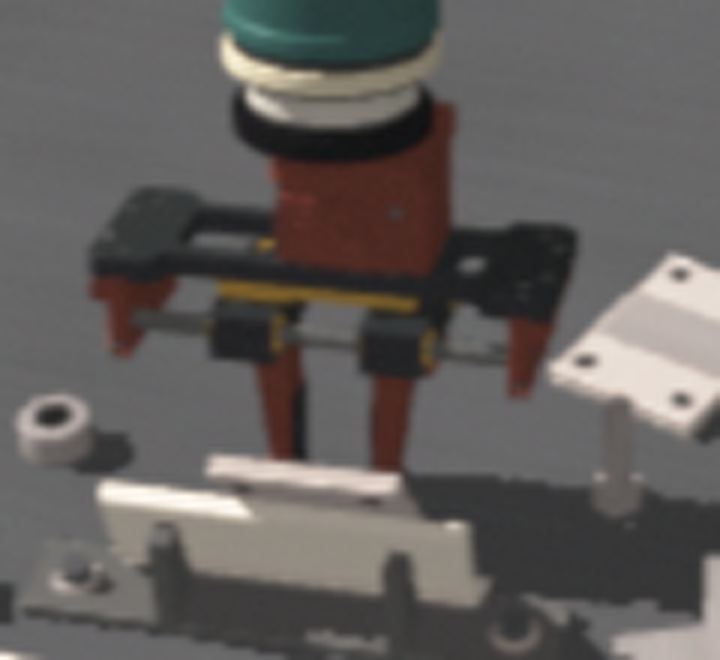

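View pics/t12z.png

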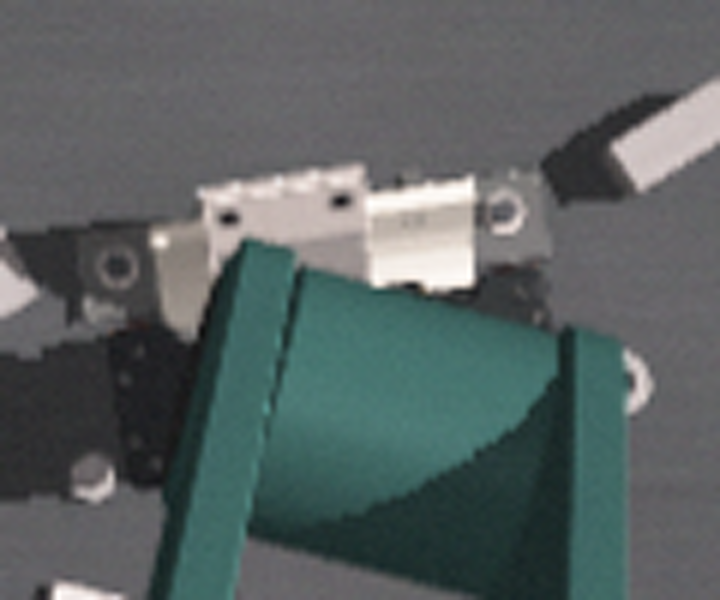

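Run:
```python
from h import *
def S(cam,u,v,z): p=unproj(cam,u,v,z); return w2s(p).round(4)
for z in(.07,.08,.09): print(z,'top far',S('top',240+200/6-.4,130+190/6-.4,z),S('top',240+364/6-.4,130+165/6-.4,z),'scene',S('scene',200+210/6-.4,150+460/6-.4,z),S('scene',200+403/6-.4,150+476/6-.4,z))
```

```text
0.07 top far [0.0554 0.0446] [ 0.0552 -0.0257] scene [ 0.0295 -0.028 ] [0.0263 0.0451]
0.08 top far [0.0535 0.0448] [ 0.0534 -0.0249] scene [ 0.041  -0.0239] [0.0379 0.048 ]
0.09 top far [0.0517 0.0449] [ 0.0516 -0.0241] scene [ 0.0525 -0.0198] [0.0495 0.051 ]
```

The plate now leans at about 58°, with its far edge at about x' 52 mm and z 90 mm, which is on target. I'll retract slowly and check that it stays.

Call:
jog_arm(commands=[[[0.03,0,0.008,-0.0015,0,0,0],[0.03,0,0.025,-0.005,0,0,0],[0.03,0,0.05,-0.009,0,0,0],[0.03,0,0.06,-0.06,0,0,0],[0.03,0,0.06,-0.12,0,0,0]]])

```text
t: 9.55
position: [0.4718, -0.0371, 0.2907]
eef_rot: [-0.065, 0.751, -0.655, 0.055]
contact_force: [1.4, -0.3, 0.3]
finger_gap: 0.0299
```

```bash
python3 -c "
from h import *
plan2(-0.06,0.012,0.17,0)
b=grab('scene','s13')
cv2.imwrite('pics/s13z.png',cv2.resize(b[150:260,200:320],None,fx=6,fy=6,interpolation=2))"
```

```text
t 9.55 tip stop [-0.1011  0.0039] z 0.1113 low 0.1096 F [ 1.4 -0.3  0.3] tilt 9.8
shift [-0.0084 -0.0813 -0.0482] rot [-9.77  0.1   0.05]
```

View pics/s13z.png

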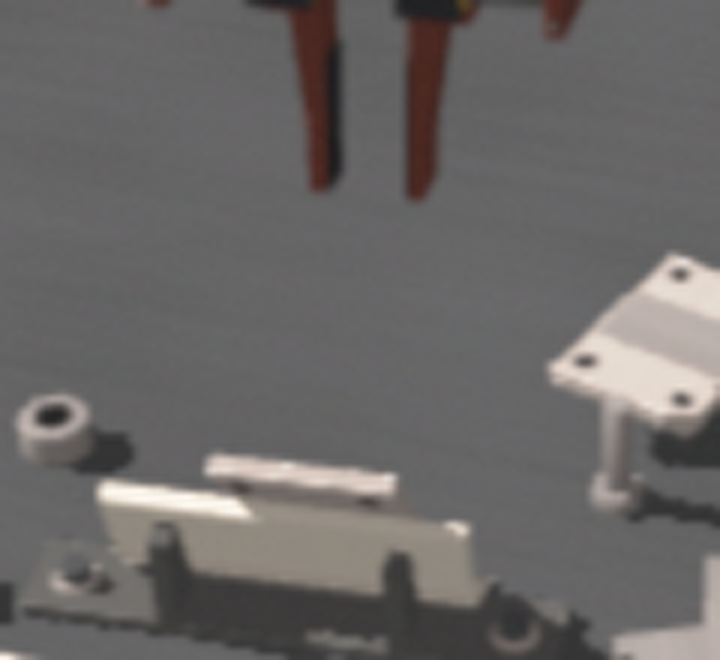

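```bash
python3 -c "
from h import *
for u,v in ((340,116),(200,122),(300,116)):
  print([unproj('top',u,v,z).round(3) for z in (.0,.08,.12)])
print(s2w(.085,.012,0))
"
```

```text
[array([ 0.785, -0.155,  0.   ]), array([ 0.762, -0.143,  0.08 ]), array([ 0.751, -0.138,  0.12 ])]
[array([0.777, 0.226, 0.   ]), array([0.755, 0.212, 0.08 ]), array([0.744, 0.205, 0.12 ])]
[array([ 0.788, -0.047,  0.   ]), array([ 0.765, -0.042,  0.08 ]), array([ 0.753, -0.04 ,  0.12 ])]
[6.85625738e-01 2.80624157e-04 0.00000000e+00]
```

Call:
jog_arm(commands=[[[0.03,0,-0.02,-0.05,-5,0,0],[0.03,-0.004,-0.05,-0.06,-9.8,0,0],[0.03,-0.008,-0.08,-0.05,-9.8,0,0]]])

```text
t: 9.98
position: [0.5438, -0.0197, 0.3563]
eef_rot: [-0.002, 0.754, -0.657, 0.003]
contact_force: [1.3, 0.4, 0.7]
finger_gap: 0.0299
```

```bash
python3 -c "
from h import *
plan2(0.09,0.012,0.165,0)"
```

```text
t 9.97 tip stop [-0.0568  0.011 ] z 0.1743 low 0.1742 F [1.3 0.4 0.7] tilt 0.5
shift [-0.0005 -0.1482  0.0105] rot [-0.46 -0.09  0.1 ]
```

Call:
jog_arm(commands=[[[0.03,0,-0.05,0,0,0,0],[0.03,0,-0.1,0,0,0,0],[0.03,0,-0.145,0,0,0,0],[0.03,0,-0.148,0.02,0,0,0],[0.03,0,-0.148,0.05,0,0,0]]])

```text
t: 10.6
position: [0.6889, 0.0004, 0.3036]
eef_rot: [-0.002, 0.754, -0.657, 0.002]
contact_force: [-1.0, -0.7, -0.7]
finger_gap: 0.0303
```

```bash
python3 -c "
from h import *
plan2(0.088,0.012,0.072,0)
b=grab('scene','s14')
cv2.imwrite('pics/s14z.png',cv2.resize(b[120:260,180:330],None,fx=5,fy=5,interpolation=2))"
```

```text
t 10.6 tip stop [0.0891 0.0117] z 0.1216 low 0.1216 F [-1.  -0.7 -0.7] tilt 0.3
shift [-0.0003  0.0005  0.0496] rot [-0.26 -0.    0.12]
```

View pics/s14z.png

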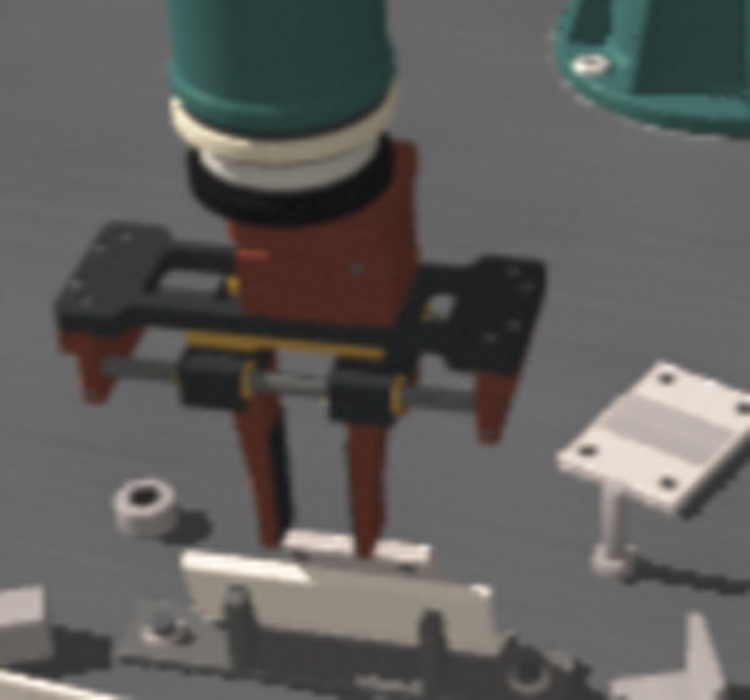

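```bash
python3 -c "
from h import *
for p in (s2w(.052,.0,.089),s2w(.052,.012,.089),s2w(.089,.0117,.1216),s2w(.052,-.023,.089),s2w(.052,.047,.089)): 
  u=proj('scene',p); print(((u-[180,120])*5).round())
"
```

```text
[318. 537.]
[345. 540.]
[317. 536.]
[266. 532.]
[424. 549.]
```

Call:
jog_arm(commands=[[[0.03,0,0,0.025,0,0,0],[0.03,0,0,0.045,0,0,0],[0.03,0,0,0.049,0,0,0],[0.03,0,0.006,0.049,0,0,0]]])

```text
t: 11.15
position: [0.6831, -0.0005, 0.2557]
eef_rot: [-0.001, 0.754, -0.657, 0.001]
contact_force: [-0.1, 0.2, 0.5]
finger_gap: 0.03
```

```bash
python3 -c "
from h import *
plan2(0.0,0.012,0.072,0)
b=grab('scene','s15')
cv2.imwrite('pics/s15z.png',cv2.resize(b[120:260,180:330],None,fx=5,fy=5,interpolation=2))"
```

```text
t 11.15 tip stop [0.0831 0.0116] z 0.0737 low 0.0737 F [-0.1  0.2  0.5] tilt 0.2
shift [-0.0006  0.0824  0.0014] rot [-0.21  0.    0.09]
```

View pics/s15z.png

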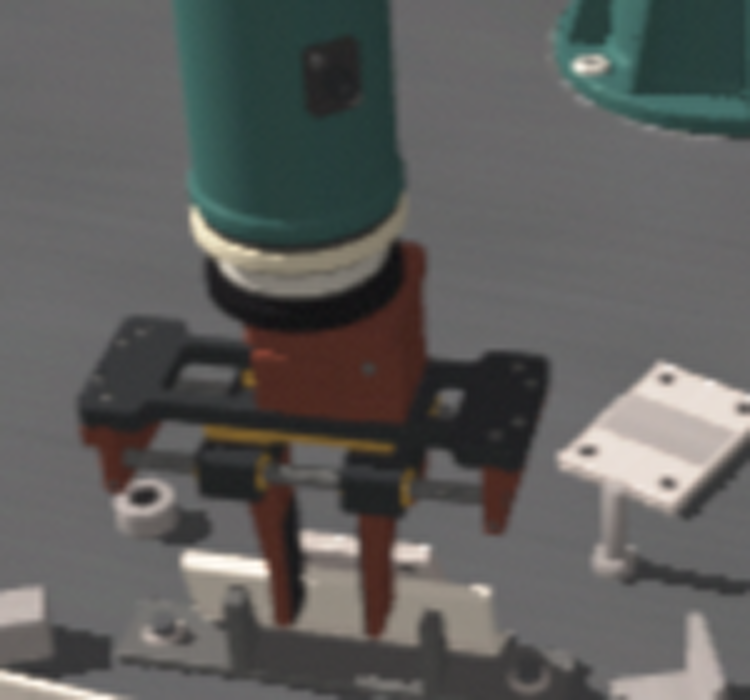

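Call:
jog_arm(commands=[[[0.03,0,0.01,0.001,0,0,0],[0.03,0,0.02,0.001,0,0,0],[0.03,0,0.03,0.001,0,0,0],[0.03,0,0.038,0.001,0,0,0],[0.03,0,0.046,0.001,0,0,0]]])

```text
t: 11.82
position: [0.6369, -0.0067, 0.2546]
eef_rot: [-0.001, 0.754, -0.657, 0.001]
contact_force: [0.8, -0.1, -0.3]
finger_gap: 0.03
```

```bash
python3 -c "
from h import *
plan2(-0.03,0.012,0.072,0)
b=grab('scene','s16')
cv2.imwrite('pics/s16z.png',cv2.resize(b[120:260,180:330],None,fx=5,fy=5,interpolation=2))"
```

```text
t 11.82 tip stop [0.0365 0.0116] z 0.0726 low 0.0725 F [ 0.8 -0.1 -0.3] tilt 0.2
shift [-0.0005  0.0658  0.0003] rot [-0.2   0.01  0.1 ]
```

View pics/s16z.png

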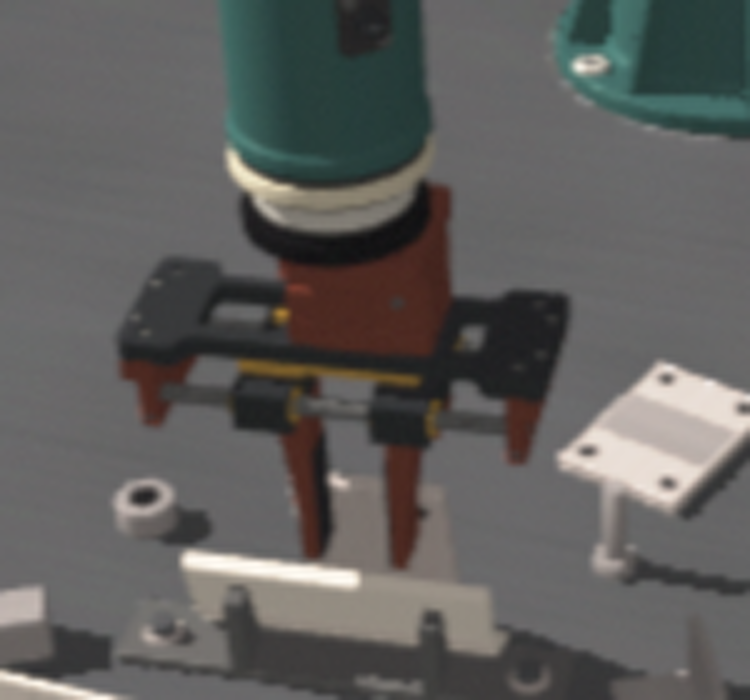

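The plate is turning upright on its lower edge at under 1 N. I'll keep pushing.

Call:
jog_arm(commands=[[[0.03,0,0.01,0,0,0,0],[0.03,0,0.02,0,0,0,0],[0.03,0,0.03,0,0,0,0],[0.03,0,0.04,0,0,0,0],[0.03,0,0.05,0,0,0,0]]])

```text
t: 12.5
position: [0.5873, -0.0135, 0.2543]
eef_rot: [-0.001, 0.754, -0.657, 0.001]
contact_force: [-0.2, 0.2, 0.8]
finger_gap: 0.0302
```

```bash
python3 -c "
from h import *
plan2(-0.04,0.012,0.072,0)
b=grab('scene','s17')
cv2.imwrite('pics/s17z.png',cv2.resize(b[120:260,180:330],None,fx=5,fy=5,interpolation=2))"
```

```text
t 12.5 tip stop [-0.0137  0.0115] z 0.0723 low 0.0723 F [-0.2  0.2  0.8] tilt 0.2
shift [-0.0005  0.0257  0.0002] rot [-0.19  0.01  0.09]
```

View pics/s17z.png

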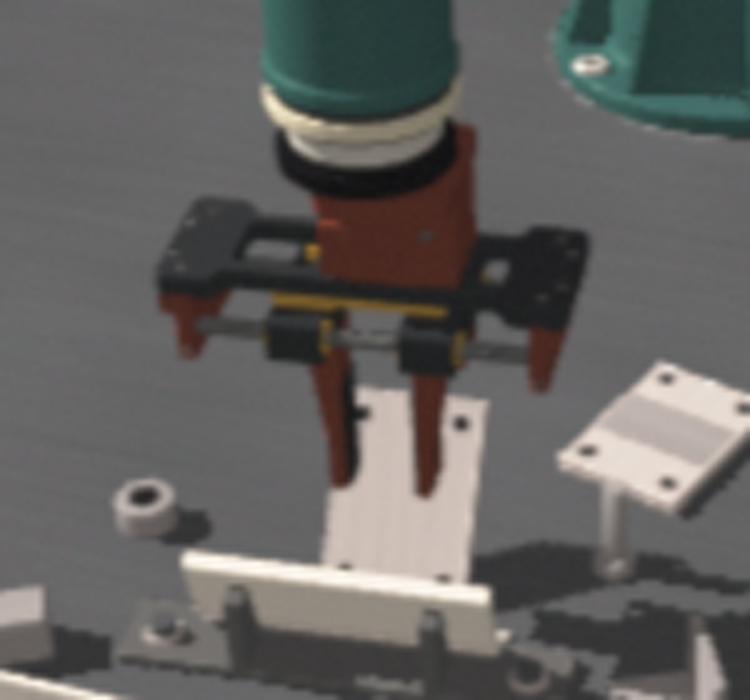

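The plate is going over, with its underside (no ground band) now showing. I'll lift clear and check.

Call:
jog_arm(commands=[[[0.03,0,0.0,0,0,0,0],[0.03,0,0,-0.03,0,0,0],[0.03,0,0,-0.08,0,0,0],[0.03,0,0,-0.14,0,0,0],[0.03,0,0,-0.17,0,0,0]]])

```text
t: 13.18
position: [0.5885, -0.0136, 0.4282]
eef_rot: [-0.003, 0.754, -0.657, 0.003]
contact_force: [0.1, 0.1, -0.5]
finger_gap: 0.0301
```

```bash
python3 -c "
from h import *
plan2(-0.04,0.012,0.072,0)
b=grab('scene','s18');a=grab('top','t18')
cv2.imwrite('pics/s18z.png',cv2.resize(b[120:260,180:330],None,fx=5,fy=5,interpolation=2))"
```

```text
t 13.18 tip stop [-0.0115  0.011 ] z 0.2462 low 0.2461 F [ 0.1  0.1 -0.5] tilt 0.5
shift [-0.001   0.0285  0.1739] rot [-0.52 -0.08  0.1 ]
```

View pics/s18z.png

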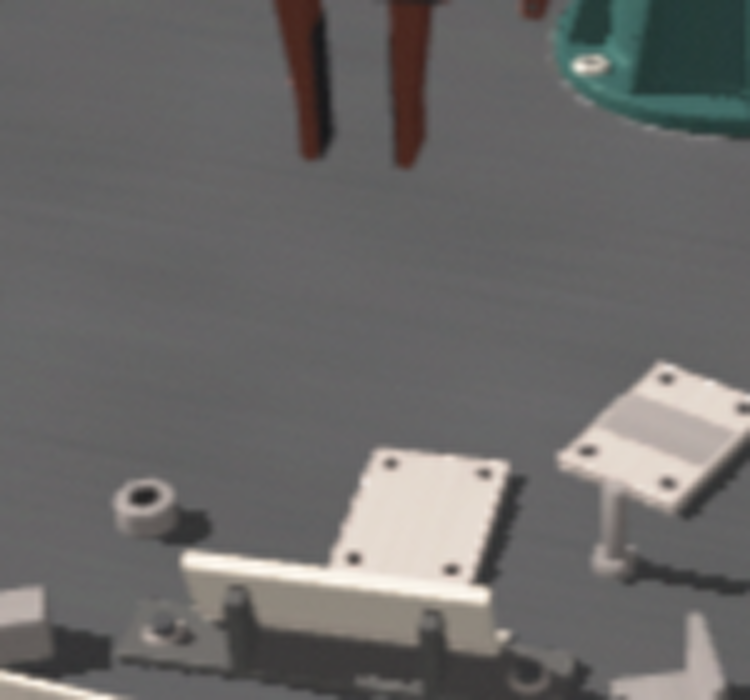

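View pics/t18.png

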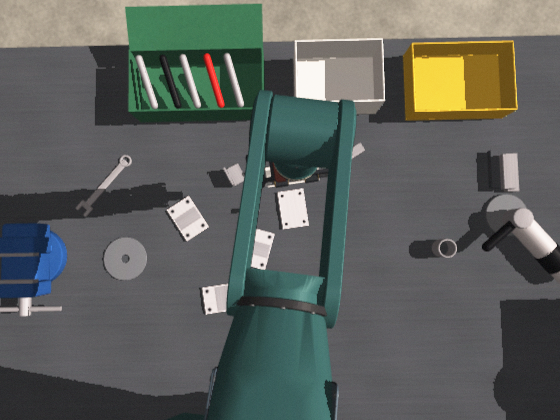

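Run:
```python
from h import *
S=lambda c,u,v,z:w2s(unproj(c,u,v,z)).round(4)
a=cv2.imread('pics/t18.png'); b=cv2.imread('pics/s18.png')
m=(a[180:235,270:320].min(2)>170).astype(np.uint8)
c=max(cv2.findContours(m,0,1)[0],key=cv2.contourArea); r=cv2.minAreaRect(c); P=cv2.boxPoints(r)+[270,180]
print(r, [S('top',u,v,.008) for u,v in P], 'ctr',S('top',*P.mean(0),.008))
H=[(391,463),(484,473),(451,569),(353,558)]
h=np.array([S('scene',180+u/5-.4,120+v/5-.4,.008) for u,v in H]); print('holes scene',h,h.mean(0), np.linalg.norm(np.diff(h,axis=0),axis=1))
cv2.imwrite('pics/t18z.png',cv2.resize(a[150:250,230:350],None,fx=6,fy=6,interpolation=2))
a0=cv2.imread('pics/t0.png')
for n in ['bolt','nut','bar_offcut','angle_offcut']:
    for d in spotter.find_in(n,'scene')[:2]: print(n,round(d['conf'],2),(np.array(d['box'])*[560,420,560,420]).round(1))
```

```text
((22.844745635986328, 28.298290252685547), (37.72792434692383, 26.0090274810791), 81.46923065185547) [array([-0.0159,  0.0449]), array([-0.0162, -0.0245]), array([-0.1168, -0.0236]), array([-0.1165,  0.0454])] ctr [-0.0665  0.0105]
holes scene [[-0.1064 -0.0101]
 [-0.1063  0.0384]
 [-0.0304  0.0376]
 [-0.0303 -0.0109]] [-0.06835  0.01375] [0.0485001  0.07590422 0.0485001 ]
bolt 0.63 [297.1 214.6   9.8  20.8]
nut 0.44 [162.  236.3  28.9  15.8]
bar_offcut 0.74 [161.6 235.8  30.2  16.8]
bar_offcut 0.26 [248.  208.3  34.3  27.2]
angle_offcut 0.84 [300.7 242.2  25.3  30.6]
angle_offcut 0.17 [201.9 234.4  93.   28.1]
```

View pics/t18z.png

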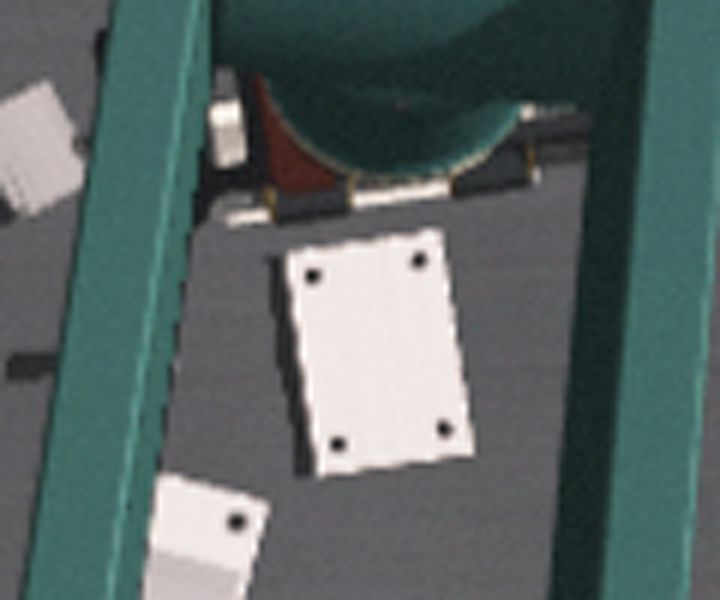

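The plate lies upside down about 67 mm before the foot line and 11 mm off the middle. Its edge is about 16 mm clear of the stop and the robot is clear, so I'm handing in.

```bash
python3 -c "
from h import *
env.job_done(); s=monitor.read_state(); print(s['t'],s['contact_force'])
b=grab('scene','s20')"
```

```text
the job is handed in; nothing more can be done
the job is handed in; nothing more can be done
```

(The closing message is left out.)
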